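# Close and latch the cool chest

## Robot

A 6-joint arm with a two-finger parallel gripper is mounted at the origin on the work surface. World frame = base frame: x ahead of the robot, y to its left, z up, the work surface at z = 0. Lengths are in m, angles in rad, forces in N, time in s.
With the tool pointing down it reaches from about 0.275 to 0.825 m from the base axis. Payload 4.9 kg.
Tool frame: the origin (TCP) lies midway between the tips of the shut fingers; the grasp point (between the pads) lies 19 mm behind it (bot.hold_point_z is the distance from the TCP to the grasp point, in m); x points along the fingers, z is the direction in which the jaws open and shut, and the axes are right-handed (so a half turn about x gives the same grasp; the last joint's range is limited). The gripper opens to 85 mm and grips with 20 to 120 N. Pads are 22 mm wide; open, the fingers measure 114 mm over their backs; the gripper's body (76 mm by 85 mm) begins 54 mm behind the grasp point. The pads swing forward as they close: fully open they stand 13 mm farther back than shut.
Start: joints at [1.176, 0.326, -0.193, 1.052, 0, 1.437], TCP at [0.142, 0.531, 0.231] pointing down, gripper open.
Joint ranges: [-2.65, 2.65], [-0.97, 1.79], [-1.3, 1.35], [-1.93, 2.1], [-1.47, 1.37], [-3.14, 3.14]. Speed limits (rad/s): [2.57, 2.57, 3.14, 3.14, 3.14, 3.14].

## Interface

Orientations are given as a 3x3 rotation matrix whose columns are the frame's x, y, z axes.
In Python, from bench import state, camera, get_calibration, bot gives the robot as it stands. The module is installed in compiled form; this text tells all that it offers.
- The arm moves only by the tool apply_moves, never from a script. Its argument "targets" is a list of rows, each an object of numbers: "tx", "ty", "tz": the shift along the world's x, y, z normalised to -1 to 1, where 1 is 25 mm; "rx", "ry", "rz": the turn, a rotation vector about the world's x, y, z normalised to -1 to 1, where 1 is 45 degrees; "grip": the closure in counts, from 0 (fully open) to 255 (shut). In form: [{"tx": .., "ty": .., "tz": .., "rx": .., "ry": .., "rz": .., "grip": ..}, ...]. A call has 1 to 8 rows; each row shifts and turns the commanded pose from where the row before left it; what a row does not reach is not made up. A row lasts 1/8 s, in which the tool goes at most 62.5 mm and 10.7 degrees, less where a joint would pass 70% of its speed; a pose out of reach is approached as far as the arm can. A call with a number of a shift or a turn outside -1 to 1 is refused whole. A call with a gripper value outside its range is refused whole. The fingers move at their own pace and stop on an object; "newtons" is the grip in N (left out, the last holds). Time passes only in rows, so rows that do not move let the fingers close. It gives the time, the measured TCP pose, the force and the opening at its end, in the units of the state.
- state(): the state, without advancing time (a new reading comes with each control period).
- camera(name): name is "scene" or "top"; returns the picture (420x560x3 uint8, red, green, blue); there is no depth.
- get_calibration(name): a dict with "fovy" (degrees; the focal length in pixels is half the picture's height over the tangent of half this angle, whatever the lens; pixels are square), "cx", "cy" (the principal point, pixels), "cam_to_world" (4x4, takes a point from camera to world coordinates). Camera axes: x right, y up, looking along -z (the intrinsics and any distortion apply to the point x, -y, -z); pixel columns grow to the right and rows downward; lengths in m; the calibration is good to about 2 mm. A picture is of the moment at which its call begins. get_calibration takes no time and is no camera call.
- bot.finish_job(): hands the job in, once; it reports no verdict.
The state is a dict: "time_s": time; "q": joint angles; "qd": joint speeds; "effort": joint torques, N m; "position": TCP position; "eef_rot": TCP orientation; "contact_force": force on the tool from outside, world axes, zero at the start; "wrist_torque": the same for the moment, N m; "opening": finger opening in m.
Only numpy, scipy, OpenCV 4.12 (cv2) and the standard library are available. Lean on these libraries where they do the work, as an engineer would, in place of code of your own. Each camera call takes 0.05 s, during which the arm holds its last target.

## Task

Shut the cool chest and latch it. First slide its lid up until it touches the rubber seal; then, with the latch lever still standing up, flip the claw over so that its hook drops behind the keeper bar on the lid; then swing the lever over and press it down flat so the latch draws the lid tight. Do not disturb the basket, tray and bottle standing around it.

Things in the scene. Friction and masses are not known exactly. Their poses are not given: they have to be found in the camera images.
- chest: White insulated chest fixed on the bench, 260 (its x) x 500 (its y) x 105 mm high; side rails rise to 112. Origin: centre of its underside, z up. The lid slides along its y; the latch pivots lie along its x. The -y half is a fixed deck (top at 105 mm) carrying the steel latch; the +y half is the opening with the grey lid, its top level with the deck.
- lid (a joint): How far the lid is open, m: 0 = tight shut, up to 0.11 towards the chest's +y. Friction about 3 N; stays where left. A springy rubber seal meets it at 0.008 and pushes back 1.8 N per mm beyond that, so pushed to the seal and let go it rests at 0.006 to 0.008; only the latch holds it tighter (about 0.001).
- lid_grip (a point): Centre of the black handle bar on the lid: 110 mm long along the chest's x, 16 x 16 mm section, 38 mm above the lid on two feet near its ends. Axes as the chest's. Push or pinch it to slide the lid.
- keeper (a point): Centre of the keeper, a steel bar of 12 mm diameter along the chest's x, 20 mm above the lid near the lid's -y edge, 56 mm free between its end lugs (25 mm high). Axes as the chest's. Moves with the lid; with the lid at 0 it lies 82 mm to +y of the lever's pivot and 10 mm lower.
- pivot (a point): Lever's pivot, 30 mm above the chest's deck at y = -100 mm in the chest's frame, axis along the chest's x. Axes as the chest's. Two ears stand beside it, 58 mm over both, 40 mm high.
- lever (a joint): Lever angle, rad: 0 = shut, flat over the deck, pointing to the chest's -y; 1.57 = straight up; at most 2.0 (leaning to +y). Starts standing up; stays where left (0.1 N m friction). When hooked it draws the claw to -y as it goes down, passes centre near 0 and then stays shut by itself.
- lever_tip (a point): End of the steel lever, on its face (which looks to +y when the lever stands, up when shut): 115 mm from the pivot along the lever, 11 mm behind the pivot's line. Lever 44 mm wide along the chest's x; its flat handle plate, 5 mm thick, spans 55 to 117 mm from the pivot. Own frame: y towards the pivot, z out of the face.
- claw (a joint): Claw angle relative to the lever, rad: about 3.1 = folded up along the lever's face, leaning slightly to -y (start); 0 = stretched out opposite to the lever. Its elevation above the chest's +y is claw minus lever. Pinned to the lever 35 mm from the pivot, 5 mm behind the pivot's line; nearly free: tipped past upright to +y it falls by its own weight.
- claw_tab (a point): Centre of the flat thumb tab at the claw's free end, 156 mm from the claw's pin: 36 mm wide along the chest's x, 45 mm long, 8 mm thick. With the claw folded up it stands well above the lever's tip, free to be pushed from its -y side or pinched by the 36 mm. Own frame: y outwards along the claw, z out of its back (to -y when it stands, up when hooked).
- claw_tip (a point): Tip of the claw's hook, a 36 mm wide lip standing 22 mm off the claw's middle plane, inner face 123 mm from the claw's pin. Hooked: the tip lies on the +y side of the keeper bar, about 12 mm below the bar's centre. Own frame as claw_tab's.
- basket: Black open basket 200 x 150 x 70 mm holding aubergines, loose bystander on the bench. Origin: centre of its underside.
- tray: Wooden tray 220 x 170 x 50 mm holding orange fruit, loose bystander. Origin: centre of its underside.
- bottle: Amber bottle, 68 mm diameter, 190 mm high, upright loose bystander. Origin: centre of its underside.

How it is judged:
On the way, in this order (a step that is already met when the one before it is completed fails the run):
1. the lid is slid up to its seal (open by less than 12 mm), the claw not yet over the keeper (value of joint lid below 0.012 m and not (z of claw_tip in the frame of keeper below -0.004 m and y of claw_tip in the frame of keeper between 0.001 and 0.035 m)), for 0.1 s.
2. the claw's hook is behind the keeper bar while the lever still stands (above 0.8 rad) (z of claw_tip in the frame of keeper below -0.004 m and y of claw_tip in the frame of keeper between 0.001 and 0.035 m and value of joint lever above 0.8 rad), for 0.2 s.
At the end, for the whole second after the job is handed in: The lever lies shut (within 0.08 rad) and still, the claw's hook is behind the keeper bar (its tip at least 4 mm below the bar's centre and 1 to 25 mm beyond it), and the lid is drawn tight (open by less than 4 mm) (value of joint lever below 0.08 rad and value of joint lid below 0.004 m and z of claw_tip in the frame of keeper below -0.004 m and y of claw_tip in the frame of keeper between 0.001 and 0.025 m and velocity of joint lever between -0.05 and 0.05 rad/s); the robot touches nothing.
It fails at once if a bystander (basket, tray, bottle) is moved by more than 30 mm or the bottle is tipped (distance of any of basket, tray, bottle from where it was at the start of the episode above 0.03 m or angle between bottle's own z axis and vertical above 0.5 rad).
It also fails if it takes over 61 s, if anything falls off the work surface, if the arm or the gripper's body presses on something with over 40 N, if the wrist force passes 120 N, or if a joint passes its speed limit or range.

## Working session

There is one attempt and no reset: what is moved stays moved. The work goes in short steps, Python scripts to look and compute and a tool call to move; the robot and the scene stay as the last step left them, time stands still between calls to the robot, and variables do not carry over. Pictures are saved under pics/ and viewed, and the job is handed in when it is done.

Besides the shell and the picture viewer there is one more tool, called after "Call:" as name(argument=value, ...), one argument or row to a line, values as JSON. apply_moves: Moves the arm, as the interface text tells. Scaled input: -1 to 1 covers 25 mm each way for a shift and 45 degrees each way for a turn. Its arguments: {"type":"object","properties":{"targets":{"type":"array","items":{"type":"object","properties":{"tx":{"type":"number"},"ty":{"type":"number"},"tz":{"type":"number"},"rx":{"type":"number"},"ry":{"type":"number"},"rz":{"type":"number"},"grip":{"type":"number"}}}},"newtons":{"type":"number"}},"required":["targets"]}

```bash
mkdir -p pics
python3 - <<'E'
from bench import state,camera,get_calibration
import cv2,numpy as np
s=state();print({k:np.round(v,3).tolist() for k,v in s.items()})
for n in("scene","top"):
    c=get_calibration(n);print(n,c)
    cv2.imwrite(f"pics/{n}0.png",cv2.cvtColor(camera(n),cv2.COLOR_RGB2BGR))
E
```

```text
{'time_s': 0.0, 'q': [1.176, 0.327, -0.194, 1.052, 0.0, 1.437], 'qd': [0.001, -0.001, -0.001, 0.001, -0.001, -0.001], 'effort': [0.003, -44.34, 26.244, 0.015, 0.0, -0.0], 'position': [0.142, 0.531, 0.231], 'eef_rot': [[-0.001, -0.966, 0.258], [-0.002, 0.258, 0.966], [-1.0, 0.0, -0.002]], 'contact_force': [0.499, -0.741, 0.537], 'wrist_torque': [-0.038, -0.01, -0.009], 'opening': 0.085}
scene {'fovy': 56.04768851292353, 'cx': 274.479228941388, 'cy': 210.14693310055875, 'cam_to_world': array([[-0.35910384, -0.54533275,  0.75740123,  1.46323056],
       [ 0.93300471, -0.18943108,  0.30597072,  0.3728581 ],
       [-0.02338052,  0.81653417,  0.57682346,  0.85175683],
       [ 0.        ,  0.        ,  0.        ,  1.        ]])}
top {'fovy': 42.30216826095121, 'cx': 287.2969858603429, 'cy': 202.4388445489652, 'cam_to_world': array([[-0.008423  ,  0.99845389, -0.05494443,  0.39124586],
       [-0.99992833, -0.00887748, -0.00803277, -0.0274378 ],
       [-0.00850812,  0.05487284,  0.9984571 ,  1.85640148],
       [ 0.        ,  0.        ,  0.        ,  1.        ]])}
```

View pics/scene0.png

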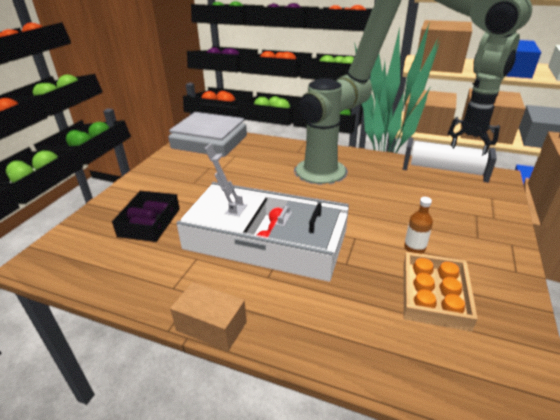

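View pics/top0.png

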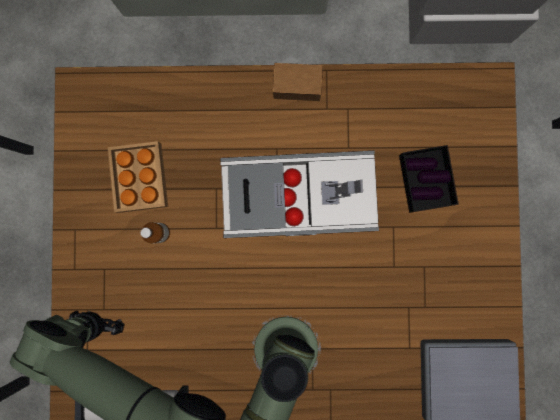

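Run:
```python
import cv2
a=cv2.imread("pics/top0.png")[140:250,205:395]
cv2.imwrite("pics/topc.png",cv2.resize(a,None,fx=4.2,fy=4.2,interpolation=cv2.INTER_CUBIC))
a=cv2.imread("pics/scene0.png")[135:285,170:360]
cv2.imwrite("pics/scenec.png",cv2.resize(a,None,fx=4,fy=4,interpolation=cv2.INTER_CUBIC))
```

```text
(no output)
```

View pics/topc.png

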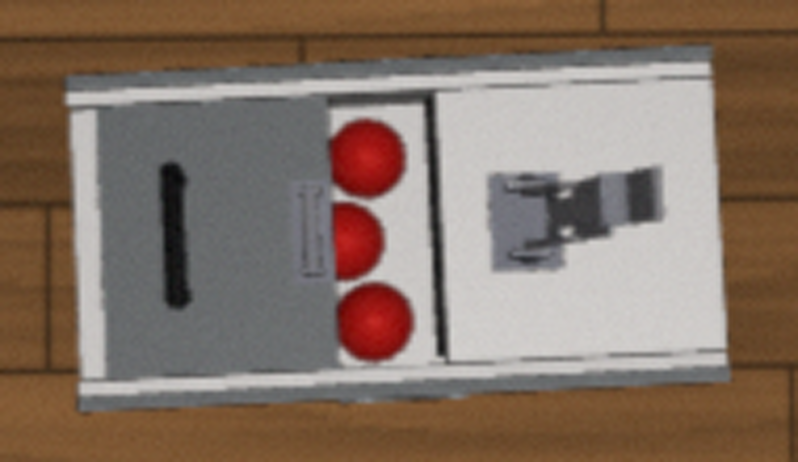

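View pics/scenec.png

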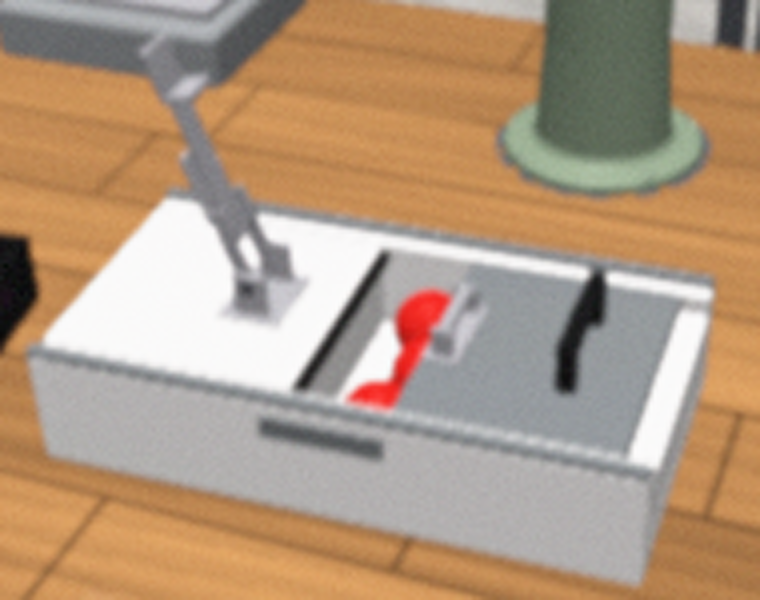

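```bash
cat > h.py <<'E'
import numpy as np,cv2
from scipy.optimize import least_squares
from bench import state,camera,get_calibration
C={n:get_calibration(n) for n in("scene","top")}
K1={"scene":0.,"top":0.}
def proj(n,P,k1=None):
    c=C[n];k1=K1[n] if k1 is None else k1
    M=np.linalg.inv(c["cam_to_world"]);P=np.atleast_2d(P)
    p=P@M[:3,:3].T+M[:3,3]; u=np.c_[p[:,0]/-p[:,2],-p[:,1]/-p[:,2]]
    u=u*(1+k1*(u**2).sum(1,keepdims=True))
    f=210/np.tan(np.radians(c["fovy"])/2)
    return u*f+[c["cx"],c["cy"]]
def Rz(a): c,s=np.cos(a),np.sin(a);return np.array([[c,-s,0],[s,c,0],[0,0,1]])
def snap(n,name,box=None,f=1):
    im=camera(n); im=cv2.cvtColor(im,cv2.COLOR_RGB2BGR)
    if box: x0,y0,x1,y1=box; im=im[y0:y1,x0:x1]
    if f!=1: im=cv2.resize(im,None,fx=f,fy=f,interpolation=cv2.INTER_CUBIC)
    cv2.imwrite("pics/"+name+".png",im)
E
cat > fit.py <<'E'
from h import *
T=np.array([[68,75],[711,46],[730,380],[80,410]])/4.2+[205,140]
TP=np.array([[.13,.25,.112],[.13,-.25,.112],[-.13,-.25,.112],[-.13,.25,.112]])
S=np.array([[712,281],[655,478],[32,350],[172,193],[640,582],[48,455]])/4+[170,135]
SP=np.array([[-.13,.25,.112],[.13,.25,.112],[.13,-.25,.112],[-.13,-.25,.112],[.13,.25,0],[.13,-.25,0]])
def res(p,k=True,wt=1,ws=1):
    W=lambda X:X@Rz(p[2]).T+[p[0],p[1],0]
    return np.r_[wt*(proj("top",W(TP),p[3] if k else 0)-T).ravel(),ws*(proj("scene",W(SP),p[4] if k else 0)-S).ravel()]
for kw in(dict(),dict(k=False),dict(k=False,ws=0),dict(k=False,wt=0),dict(ws=0),dict(wt=0)):
    r=least_squares(res,[.45,0,0,0,0],kwargs=kw);print(kw,r.x.round(4));print(r.fun.round(1).tolist())
E
python3 fit.py
```

```text
{} [ 0.515  -0.0476  0.0407 -0.0934 -0.2379]
[-2.4, -0.2, -1.5, -1.0, -1.3, -0.3, -1.8, 0.3, -0.4, -1.9, -2.4, -1.5, -1.4, -0.7, -0.8, -2.0, -1.2, 0.4, 0.3, -0.3]
{'k': False} [ 0.5138 -0.0474  0.0392  0.      0.    ]
[-2.5, -0.0, -1.2, -0.6, -1.1, 0.3, -2.1, 0.6, 0.4, -2.1, -1.9, -1.4, -2.6, -0.8, -1.0, -2.4, -0.4, 1.1, -0.9, -0.0]
{'k': False, 'ws': 0} [ 0.5139 -0.053   0.0367  0.      0.    ]
[-0.7, -0.3, 0.7, -0.5, 0.5, 0.5, -0.5, 0.3, -0.0, -0.0, -0.0, -0.0, -0.0, -0.0, -0.0, -0.0, -0.0, 0.0, -0.0, -0.0]
{'k': False, 'wt': 0} [ 0.5153 -0.0431  0.04    0.      0.    ]
[-0.0, -0.0, -0.0, -0.0, -0.0, -0.0, -0.0, 0.0, 1.6, -1.7, -0.5, -0.7, -1.7, -0.2, -0.2, -2.0, 0.9, 1.8, -0.1, 0.6]
{'ws': 0} [ 0.5142 -0.0538  0.0368 -0.2919  0.    ]
[-0.0, -0.1, -0.0, -0.1, -0.1, 0.1, 0.1, 0.1, -0.0, -0.0, -0.0, -0.0, -0.0, -0.0, -0.0, -0.0, -0.0, 0.0, -0.0, -0.0]
{'wt': 0} [ 0.5193 -0.0427  0.0446  0.     -0.3302]
[-0.0, -0.0, -0.0, -0.0, -0.0, -0.0, -0.0, -0.0, 0.4, -1.1, -1.0, -0.5, -0.3, 0.5, -0.3, -1.0, -0.0, 1.2, 1.4, 0.8]
```

```bash
sed -i 's#/4.2+\[205,140\]#/4.2+[205-.38,140-.38]#; s#/4+\[170,135\]#/4+[170-.375,135-.375]#' fit.py; python3 fit.py
python3 - <<'E'
from h import *
im=cv2.imread("pics/top0.png").astype(float)
d=im[...,2]-im[...,0]  # brown high
pts={'top':[], 'left':[], 'right':[]}
def sub(v,rng,th=18):
    for i in rng:
        if v[i]<th<=v[i+ (1 if rng.step>0 else -1)]:
            j=i+(1 if rng.step>0 else -1);return i+(th-v[i])/(v[j]-v[i])*(j-i)
d=cv2.GaussianBlur(d,(3,3),0)
for x in range(62,510,4):
    if 268<x<328: continue
    r=sub(d[:,x],range(55,80))
    if r: pts['top'].append((x,r))
for y in range(75,300,4):
    r=sub(d[y],range(40,75)); 
    if r and not 130<y<155: pts['left'].append((r,y))
    r=sub(d[y],range(540,500,-1))
    if r: pts['right'].append((r,y))
c=C["top"];f=210/np.tan(np.radians(c["fovy"])/2);cc=np.array([c["cx"],c["cy"]])
def und(P,k): 
    d=(np.array(P)-cc)/f; u=d.copy()
    for _ in range(10): u=d/(1+k*(u**2).sum(1,keepdims=True))
    return u*f
for k in np.arange(-.4,.25,.05):
    o=[]
    for n,P in pts.items():
        u=und(P,k);u=u-np.median(u,0);e=np.linalg.svd(u-u.mean(0))[2][1]
        r=(u-u.mean(0))@e;o.append(np.sqrt(np.mean(r[np.abs(r)<3]**2)))
    print(round(k,2),np.round(o,3),[len(v) for v in pts.values()])
E
```

```text
{} [ 0.5155 -0.048   0.0408 -0.1353 -0.255 ]
[-1.8, 0.1, -1.1, -0.7, -0.9, -0.1, -1.3, 0.5, -0.2, -1.5, -2.2, -1.1, -1.1, -0.2, -0.6, -1.5, -1.0, 0.8, 0.6, 0.1]
{'k': False} [ 0.5142 -0.0477  0.0392  0.      0.    ]
[-2.0, 0.2, -0.7, -0.4, -0.7, 0.6, -1.6, 0.8, 0.7, -1.7, -1.6, -0.9, -2.4, -0.3, -0.7, -2.0, -0.2, 1.5, -0.7, 0.4]
{'k': False, 'ws': 0} [ 0.5152 -0.0517  0.0367  0.      0.    ]
[-0.7, -0.3, 0.7, -0.5, 0.5, 0.4, -0.5, 0.3, -0.0, -0.0, -0.0, -0.0, -0.0, -0.0, -0.0, -0.0, -0.0, 0.0, -0.0, 0.0]
{'k': False, 'wt': 0} [ 0.5141 -0.0449  0.0405  0.      0.    ]
[-0.0, 0.0, -0.0, -0.0, -0.0, 0.0, -0.0, 0.0, 1.5, -1.6, -0.6, -0.8, -1.6, -0.1, -0.1, -1.8, 0.8, 1.7, 0.0, 0.7]
{'ws': 0} [ 0.5155 -0.0525  0.0368 -0.2906  0.    ]
[-0.0, -0.1, -0.0, -0.1, -0.1, 0.1, 0.1, 0.1, -0.0, -0.0, -0.0, -0.0, -0.0, -0.0, -0.0, -0.0, -0.0, 0.0, -0.0, 0.0]
{'wt': 0} [ 0.5177 -0.0446  0.0447  0.     -0.3012]
[-0.0, -0.0, -0.0, -0.0, -0.0, -0.0, -0.0, 0.0, 0.4, -1.1, -1.1, -0.6, -0.3, 0.5, -0.2, -0.9, 0.0, 1.2, 1.4, 0.8]
-0.4 [1.789 1.986 1.834] [97, 51, 57]
-0.35 [1.743 1.681 1.575] [97, 51, 57]
-0.3 [1.839 1.499 1.348] [97, 51, 57]
-0.25 [1.761 1.177 1.111] [97, 51, 57]
-0.2 [1.494 0.868 0.823] [97, 51, 57]
-0.15 [1.202 0.608 0.58 ] [97, 51, 57]
-0.1 [0.773 0.389 0.374] [97, 51, 57]
-0.05 [0.388 0.209 0.206] [97, 51, 57]
-0.0 [0.106 0.109 0.114] [97, 51, 57]
0.05 [0.33  0.18  0.176] [97, 51, 57]
0.1 [0.624 0.298 0.287] [97, 51, 57]
0.15 [0.902 0.412 0.395] [97, 51, 57]
0.2 [1.16  0.517 0.496] [97, 51, 57]
```

```bash
cat >> h.py <<'E'
def back(n,uv,z):
    c=C[n];f=210/np.tan(np.radians(c["fovy"])/2)
    d=np.array([(uv[0]-c["cx"])/f,-(uv[1]-c["cy"])/f,-1.]);M=c["cam_to_world"];d=M[:3,:3]@d;o=M[:3,3]
    return o+d*(z-o[2])/d[2]
CH=np.array([.515,-.050,0]);YAW=.038
def toch(P): return (np.asarray(P)-CH)@Rz(YAW)
def tow(P): return np.asarray(P)@Rz(YAW).T+CH
E
python3 - <<'E'
from h import *
t=lambda x,y:((x+.5)/4.2-.5+205,(y+.5)/4.2-.5+140)
s=lambda x,y:((x+.5)/4-.5+170,(y+.5)/4-.5+135)
for n,uv,z in [("handle",t(175,235),.151),("keeper",t(313,230),.131),("lidedge hi",t(330,98),.105),("lidedge lo",t(337,368),.105),("deckedge",t(440,230),.105),("ear",t(525,220),.145),("tab",t(645,193),.30)]:
    P=back("top",uv,z);print(n,P.round(3),toch(P).round(3))
for n,uv,z in [("handle ends",s(598,275),.151),("h2",s(566,350),.151),("keep",s(460,320),.131)]:
    P=back("scene",uv,z);print(n,P.round(3),toch(P).round(3))
# claw tab in scene: assume chest x=0
for p in [(-.02,-.15,.33),(0,-.14,.30),(0,-.15,.32),(0,-.155,.34)]:
  print(p,(proj("scene",tow(p))[0]-[170,135])*4,(proj("top",tow(p))[0]-[205,140])*4.2)
P=[[0,-.1,.135]];print((proj("scene",tow(P))[0]-[170,135])*4,(proj("top",tow(P))[0]-[205,140])*4.2)
E
```

```text
handle [0.508 0.115 0.151] [-0.001  0.165  0.151]
keeper [0.512 0.012 0.131] [-0.     0.062  0.131]
lidedge hi [ 0.616 -0.001  0.105] [0.103 0.045 0.105]
lidedge lo [ 0.408 -0.005  0.105] [-0.106  0.049  0.105]
deckedge [ 0.513 -0.085  0.105] [-0.003 -0.035  0.105]
ear [ 0.517 -0.148  0.145] [-0.001 -0.098  0.145]
tab [ 0.524 -0.219  0.3  ] [ 0.002 -0.169  0.3  ]
handle ends [0.463 0.12  0.151] [-0.046  0.172  0.151]
h2 [0.565 0.125 0.151] [0.056 0.173 0.151]
keep [0.529 0.029 0.131] [0.017 0.078 0.131]
(-0.02, -0.15, 0.33) [185.86114558  28.91946323] [621.93435002 221.86224768]
(0, -0.14, 0.3) [190.53897078  77.50085259] [600.83988976 196.6030376 ]
(0, -0.15, 0.32) [175.77042867  52.08815432] [618.69649291 193.4314207 ]
(0, -0.155, 0.34) [166.77912667  27.10166355] [629.52621066 190.52864816]
[256.44086532 265.31177225] [525.47409363 217.32340337]
```

Call:
apply_moves(
  targets=[
    {"tx": 0.4,"ty": -0.4,"tz": 1,"rz": 0.05},
    {"tx": 0.8,"ty": -0.8,"tz": 1,"rz": 0.05},
    {"tx": 0.88,"ty": -1,"tz": 0.4,"rz": 0.05},
    {"tx": 0.88,"ty": -1,"rz": 0.05},
    {"tx": 0.88,"ty": -1,"rz": 0.05},
    {"tx": 0.88,"ty": -1,"rz": 0.05},
    {"tx": 0.88,"ty": -1,"rz": 0.05},
    {"tx": 0.88,"ty": -1,"rz": 0.03},
  ],
)

```text
schema error: expected keys tx, ty, tz, rx, ry, rz, grip
```

Call:
apply_moves(
  targets=[
    {"tx": 0.88,"ty": -1},
    {"tx": 0.88,"ty": -1},
    {"tx": 0.88,"ty": -1},
    {"tx": 0.88,"ty": -1},
    {"tx": 0.88,"ty": -1},
    {"tx": 0.88,"ty": -1},
    {"tx": 0.88,"ty": -1},
    {"tx": 0.88,"ty": -1},
  ],
)

```text
schema error: expected keys tx, ty, tz, rx, ry, rz, grip
```

All keys are needed.

Call:
apply_moves(
  targets=[
    {"tx": 0.4,"ty": -0.4,"tz": 1,"rx": 0,"ry": 0,"rz": 0.05,"grip": 0},
    {"tx": 0.8,"ty": -0.8,"tz": 1,"rx": 0,"ry": 0,"rz": 0.05,"grip": 0},
    {"tx": 0.88,"ty": -1,"tz": 0.4,"rx": 0,"ry": 0,"rz": 0.05,"grip": 0},
    {"tx": 0.88,"ty": -1,"tz": 0,"rx": 0,"ry": 0,"rz": 0.05,"grip": 0},
    {"tx": 0.88,"ty": -1,"tz": 0,"rx": 0,"ry": 0,"rz": 0.05,"grip": 0},
    {"tx": 0.88,"ty": -1,"tz": 0,"rx": 0,"ry": 0,"rz": 0.05,"grip": 0},
    {"tx": 0.88,"ty": -1,"tz": 0,"rx": 0,"ry": 0,"rz": 0.05,"grip": 0},
    {"tx": 0.88,"ty": -1,"tz": 0,"rx": 0,"ry": 0,"rz": 0.03,"grip": 0},
  ],
)

```text
time_s: 1.1
position: [0.3042, 0.3504, 0.291]
eef_rot: [[-0.001, -0.999, -0.039], [-0.0, -0.039, 0.999], [-1.0, 0.001, -0.0]]
contact_force: [0.9, -0.4, -0.5]
opening: 0.0856
```

Call:
apply_moves(
  targets=[
    {"tx": 0.87,"ty": -1,"tz": 0,"rx": 0,"ry": 0,"rz": 0,"grip": 0},
    {"tx": 0.87,"ty": -1,"tz": 0,"rx": 0,"ry": 0,"rz": 0,"grip": 0},
    {"tx": 0.87,"ty": -1,"tz": 0,"rx": 0,"ry": 0,"rz": 0,"grip": 0},
    {"tx": 0.87,"ty": -1,"tz": 0,"rx": 0,"ry": 0,"rz": 0,"grip": 0},
    {"tx": 0.87,"ty": -1,"tz": 0,"rx": 0,"ry": 0,"rz": 0,"grip": 0},
    {"tx": 0.87,"ty": -1,"tz": -0.5,"rx": 0,"ry": 0,"rz": 0,"grip": 0},
    {"tx": 0.87,"ty": -1,"tz": -1,"rx": 0,"ry": 0,"rz": 0,"grip": 0},
    {"tx": 0.87,"ty": -1,"tz": -1,"rx": 0,"ry": 0,"rz": 0,"grip": 0},
  ],
)

```text
time_s: 2.1
position: [0.4783, 0.1505, 0.2279]
eef_rot: [[-0.0, -0.999, -0.038], [0.0, -0.038, 0.999], [-1.0, 0.0, 0.0]]
contact_force: [0.3, 0.5, 0.4]
opening: 0.0853
```

Call:
apply_moves(
  targets=[
    {"tx": 0.9,"ty": -1,"tz": -0.8,"rx": 0,"ry": 0,"rz": 0,"grip": 0},
    {"tx": 0.3,"ty": -0.42,"tz": 0,"rx": 0,"ry": 0,"rz": 0,"grip": 0},
    {"tx": 0,"ty": 0,"tz": 0,"rx": 0,"ry": 0,"rz": 0,"grip": 0},
  ],
)

```text
time_s: 2.48
position: [0.508, 0.1156, 0.209]
eef_rot: [[-0.0, -0.999, -0.036], [0.0, -0.036, 0.999], [-1.0, 0.0, 0.0]]
contact_force: [-0.1, 0.5, 1.0]
opening: 0.0854
```

Run:
```python
from h import *
snap("scene","s1",(170,100,370,290),3);snap("top","t1",(190,110,400,260),3.5)
s=state();p=s["position"];print(p,(proj("scene",p)[0]-[170,100])*3,(proj("top",p)[0]-[190,110])*3.5)
```

```text
[0.50761779 0.11656842 0.20952162] [433.61641024 284.74645889] [189.92429708 295.30846794]
```

View pics/s1.png

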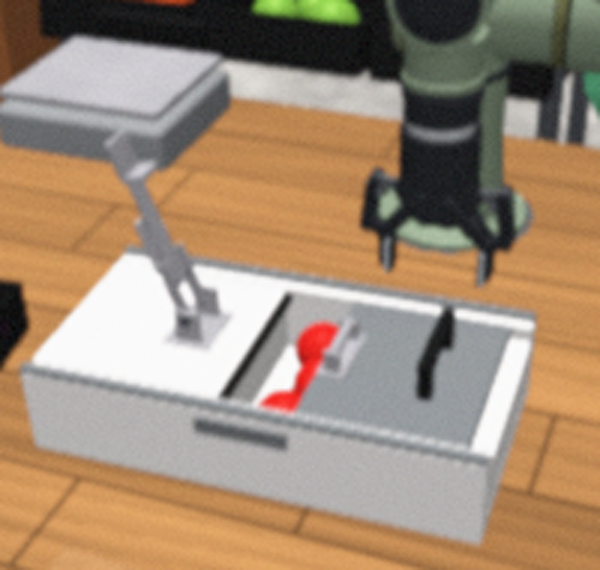

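View pics/t1.png

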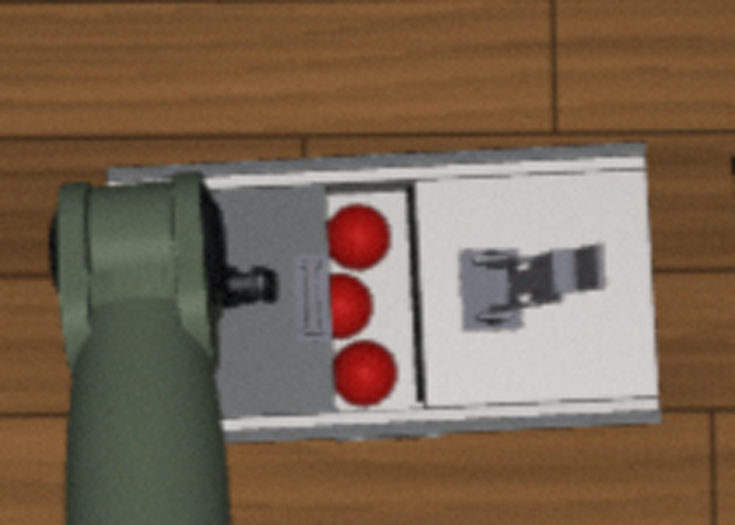

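Call:
apply_moves(
  targets=[
    {"tx": 0,"ty": 0,"tz": -1,"rx": 0,"ry": 0,"rz": 0,"grip": 0},
    {"tx": 0,"ty": 0,"tz": -1,"rx": 0,"ry": 0,"rz": 0,"grip": 0},
    {"tx": 0,"ty": 0,"tz": -1,"rx": 0,"ry": 0,"rz": 0,"grip": 0},
    {"tx": 0,"ty": 0,"tz": -0.4,"rx": 0,"ry": 0,"rz": 0,"grip": 0},
  ],
)

```text
time_s: 3.08
position: [0.5067, 0.1169, 0.1234]
eef_rot: [[-0.001, -0.999, -0.039], [0.0, -0.039, 0.999], [-1.0, 0.001, 0.0]]
contact_force: [-1.6, -0.6, 0.2]
opening: 0.0853
```

Run:
```python
from h import *
snap("scene","s2",(290,150,370,230),7)
s=state();print(s["position"],s["contact_force"])
```

```text
[0.50657854 0.116662   0.12269591] [-0.39165207  0.74791829 -0.83106993]
```

View pics/s2.png

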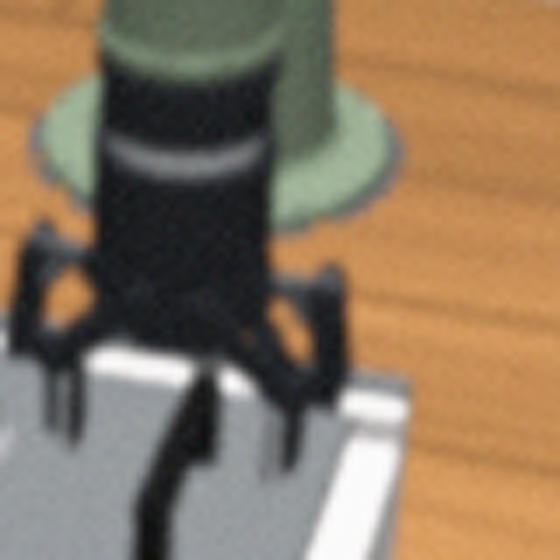

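Call:
apply_moves(
  newtons=25,
  targets=[
    {"tx": 0,"ty": 0,"tz": 0,"rx": 0,"ry": 0,"rz": 0,"grip": 255},
    {"tx": 0,"ty": 0,"tz": 0,"rx": 0,"ry": 0,"rz": 0,"grip": 255},
    {"tx": 0,"ty": 0,"tz": 0,"rx": 0,"ry": 0,"rz": 0,"grip": 255},
    {"tx": 0,"ty": 0,"tz": 0,"rx": 0,"ry": 0,"rz": 0,"grip": 255},
    {"tx": 0,"ty": 0,"tz": 0,"rx": 0,"ry": 0,"rz": 0,"grip": 255},
    {"tx": 0,"ty": 0,"tz": 0,"rx": 0,"ry": 0,"rz": 0,"grip": 255},
  ],
)

```text
time_s: 3.88
position: [0.5083, 0.1165, 0.1245]
eef_rot: [[0.001, -0.999, -0.038], [0.001, -0.038, 0.999], [-1.0, -0.001, 0.001]]
contact_force: [-1.9, 3.1, 5.8]
opening: 0.0154
```

Call:
apply_moves(
  targets=[
    {"tx": 0.02,"ty": -0.5,"tz": 0,"rx": 0,"ry": 0,"rz": 0,"grip": 255},
    {"tx": 0.02,"ty": -0.5,"tz": 0,"rx": 0,"ry": 0,"rz": 0,"grip": 255},
    {"tx": 0.02,"ty": -0.5,"tz": 0,"rx": 0,"ry": 0,"rz": 0,"grip": 255},
    {"tx": 0.02,"ty": -0.5,"tz": 0,"rx": 0,"ry": 0,"rz": 0,"grip": 255},
    {"tx": 0.02,"ty": -0.4,"tz": 0,"rx": 0,"ry": 0,"rz": 0,"grip": 255},
    {"tx": 0,"ty": 0,"tz": 0,"rx": 0,"ry": 0,"rz": 0,"grip": 255},
  ],
)

```text
time_s: 4.62
position: [0.5107, 0.0549, 0.1245]
eef_rot: [[0.001, -0.999, -0.037], [-0.001, -0.037, 0.999], [-1.0, -0.001, -0.001]]
contact_force: [-2.6, -0.9, 5.8]
opening: 0.0156
```

Run:
```python
from h import *
snap("top","t3",(190,110,400,260),3.5)
s=state();print(s["position"],s["contact_force"])
```

```text
[0.5106797  0.05487196 0.1244937 ] [-0.80764979 -2.42368686  6.03044525]
```

View pics/t3.png

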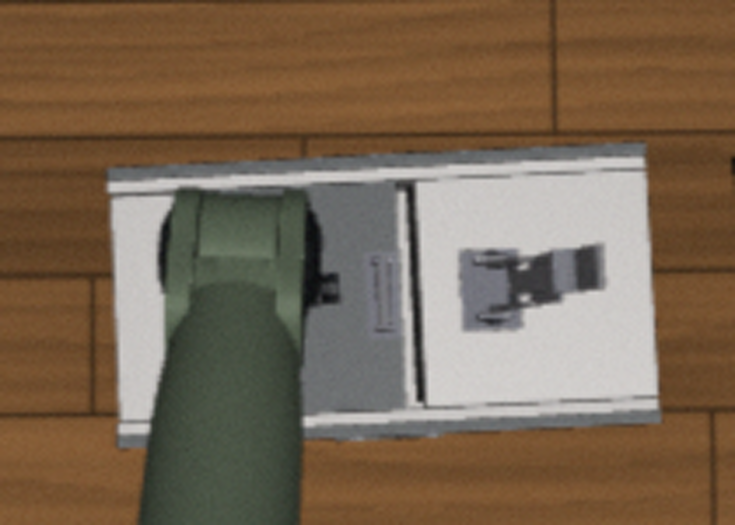

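Call:
apply_moves(
  targets=[
    {"tx": 0.01,"ty": -0.2,"tz": 0,"rx": 0,"ry": 0,"rz": 0,"grip": 255},
    {"tx": 0.01,"ty": -0.2,"tz": 0,"rx": 0,"ry": 0,"rz": 0,"grip": 255},
    {"tx": 0,"ty": 0,"tz": 0,"rx": 0,"ry": 0,"rz": 0,"grip": 255},
  ],
)

```text
time_s: 5.05
position: [0.511, 0.0457, 0.1245]
eef_rot: [[0.001, -0.999, -0.037], [-0.0, -0.037, 0.999], [-1.0, -0.001, -0.0]]
contact_force: [-2.5, 0.8, 6.6]
opening: 0.0153
```

Call:
apply_moves(
  targets=[
    {"tx": 0,"ty": -0.08,"tz": 0,"rx": 0,"ry": 0,"rz": 0,"grip": 255},
    {"tx": 0,"ty": 0,"tz": 0,"rx": 0,"ry": 0,"rz": 0,"grip": 255},
  ],
)

```text
time_s: 5.3
position: [0.5111, 0.0445, 0.1245]
eef_rot: [[0.001, -0.999, -0.038], [0.001, -0.038, 0.999], [-1.0, -0.001, 0.001]]
contact_force: [-1.7, 2.3, 6.4]
opening: 0.0157
```

Call:
apply_moves(
  targets=[
    {"tx": 0,"ty": -0.08,"tz": 0,"rx": 0,"ry": 0,"rz": 0,"grip": 255},
    {"tx": 0,"ty": 0,"tz": 0,"rx": 0,"ry": 0,"rz": 0,"grip": 255},
  ],
)

```text
time_s: 5.55
position: [0.5111, 0.0432, 0.1245]
eef_rot: [[0.001, -0.999, -0.038], [0.003, -0.038, 0.999], [-1.0, -0.001, 0.003]]
contact_force: [-1.0, 5.3, 5.7]
opening: 0.015
```

Call:
apply_moves(
  targets=[
    {"tx": 0,"ty": -0.1,"tz": 0,"rx": 0,"ry": 0,"rz": 0,"grip": 255},
    {"tx": 0,"ty": -0.05,"tz": 0,"rx": 0,"ry": 0,"rz": 0,"grip": 255},
    {"tx": 0,"ty": 0,"tz": 0,"rx": 0,"ry": 0,"rz": 0,"grip": 255},
  ],
)

```text
time_s: 5.92
position: [0.5112, 0.0409, 0.1245]
eef_rot: [[0.001, -0.999, -0.039], [0.006, -0.039, 0.999], [-1.0, -0.002, 0.006]]
contact_force: [-0.9, 10.4, 5.9]
opening: 0.0158
```

Run:
```python
from h import *
snap("top","t4",(280,140,400,250),6)
s=state();print(s["position"],s["contact_force"])
```

```text
[0.51124686 0.04084441 0.12452379] [-0.67174245 10.5389931   6.53586944]
```

View pics/t4.png

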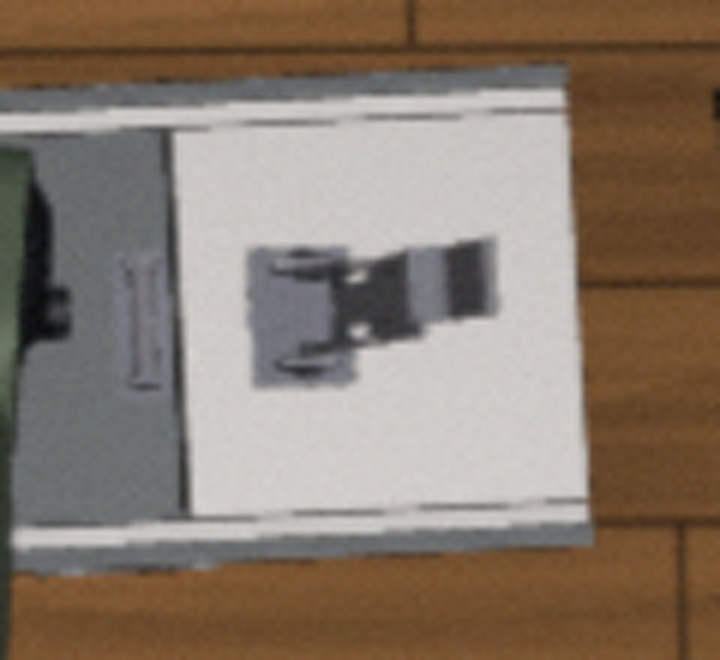

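Call:
apply_moves(
  targets=[
    {"tx": 0,"ty": 0.12,"tz": 0,"rx": 0,"ry": 0,"rz": 0,"grip": 255},
    {"tx": 0,"ty": 0,"tz": 0,"rx": 0,"ry": 0,"rz": 0,"grip": 0},
    {"tx": 0,"ty": 0,"tz": 0,"rx": 0,"ry": 0,"rz": 0,"grip": 0},
    {"tx": 0,"ty": 0,"tz": 0,"rx": 0,"ry": 0,"rz": 0,"grip": 0},
  ],
)

```text
time_s: 6.48
position: [0.5106, 0.0408, 0.1235]
eef_rot: [[-0.001, -0.999, -0.037], [-0.0, -0.037, 0.999], [-1.0, 0.001, -0.0]]
contact_force: [0.3, 0.4, 0.6]
opening: 0.0692
```

Call:
apply_moves(
  targets=[
    {"tx": 0,"ty": 0,"tz": 0.5,"rx": 0,"ry": 0,"rz": 0,"grip": 0},
    {"tx": 0,"ty": 0.2,"tz": 1,"rx": 0,"ry": 0,"rz": 0,"grip": 0},
    {"tx": 0,"ty": 0.2,"tz": 1,"rx": 0,"ry": 0,"rz": 0,"grip": 0},
    {"tx": 0,"ty": 0.5,"tz": 1,"rx": 0,"ry": 0,"rz": 0,"grip": 0},
    {"tx": 0,"ty": 0.8,"tz": 1,"rx": 0,"ry": 0,"rz": 0,"grip": 0},
  ],
)

```text
time_s: 7.1
position: [0.511, 0.0836, 0.2381]
eef_rot: [[0.001, -0.999, -0.036], [-0.0, -0.036, 0.999], [-1.0, -0.001, -0.0]]
contact_force: [1.3, -0.1, 0.3]
opening: 0.0851
```

```bash
cat >> h.py <<'E'
def latch(L,c,X=0.):
    "points in chest frame"
    piv=np.array([-.1,.135]); d=np.array([-np.cos(L),np.sin(L)]); b=np.array([-np.sin(L),-np.cos(L)])
    pin=piv+.035*d+.005*b; e=c-L; u=np.array([np.cos(e),np.sin(e)]); n=np.array([-np.sin(e),np.cos(e)]) # back
    g=lambda q:np.r_[X,q]
    return dict(pin=g(pin),tip=g(piv+.115*d+.011*b),tab=g(pin+.156*u),tabend=g(pin+.1785*u),lip=g(pin+.123*u-.022*n))
E
python3 - <<'E'
from h import *
im=cv2.imread("pics/top0.png")
for L in(1.1,1.25,1.4,1.57):
  r=latch(L,3.1)
  for k,v in r.items(): print(L,k,v.round(3),((proj("top",tow(v))[0]-[205,140]+.5)*4.2).round(),((proj("scene",tow(v))[0]-[170,135]+.5)*4).round())
print(state()["position"],state()["contact_force"])
snap("top","t5",(190,110,400,260),3.5);snap("scene","s5",(170,100,370,290),3)
E
```

```text
1.1 pin [ 0.    -0.12   0.164] [558. 215.] [232. 234.]
1.1 tip [ 0.    -0.162  0.232] [624. 205.] [176. 152.]
1.1 tab [ 0.    -0.185  0.306] [670. 195.] [138.  65.]
1.1 tabend [ 0.    -0.195  0.326] [688. 192.] [124.  39.]
1.1 lip [ 0.    -0.152  0.285] [617. 200.] [181.  95.]
1.25 pin [ 0.    -0.116  0.167] [552. 215.] [237. 232.]
1.25 tip [ 0.    -0.147  0.241] [604. 205.] [193. 146.]
1.25 tab [ 0.    -0.159  0.317] [633. 195.] [168.  57.]
1.25 tabend [ 0.    -0.165  0.338] [646. 192.] [157.  30.]
1.25 lip [ 0.    -0.129  0.291] [585. 201.] [207.  92.]
1.4 pin [ 0.    -0.111  0.169] [545. 215.] [243. 231.]
1.4 tip [ 0.    -0.13   0.246] [582. 206.] [211. 143.]
1.4 tab [ 0.    -0.131  0.323] [593. 196.] [200.  53.]
1.4 tabend [ 0.    -0.134  0.346] [601. 193.] [193.  26.]
1.4 lip [ 0.    -0.105  0.293] [551. 202.] [235.  93.]
1.57 pin [ 0.    -0.105  0.17 ] [538. 216.] [249. 230.]
1.57 tip [ 0.    -0.111  0.25 ] [555. 207.] [233. 142.]
1.57 tab [ 0.    -0.099  0.326] [546. 198.] [239.  56.]
1.57 tabend [ 0.    -0.098  0.348] [547. 196.] [237.  28.]
1.57 lip [ 0.    -0.078  0.292] [512. 204.] [268. 100.]
[0.51098893 0.08356318 0.23806592] [ 1.28031246 -0.13023257  0.25421965]
```

View pics/s5.png

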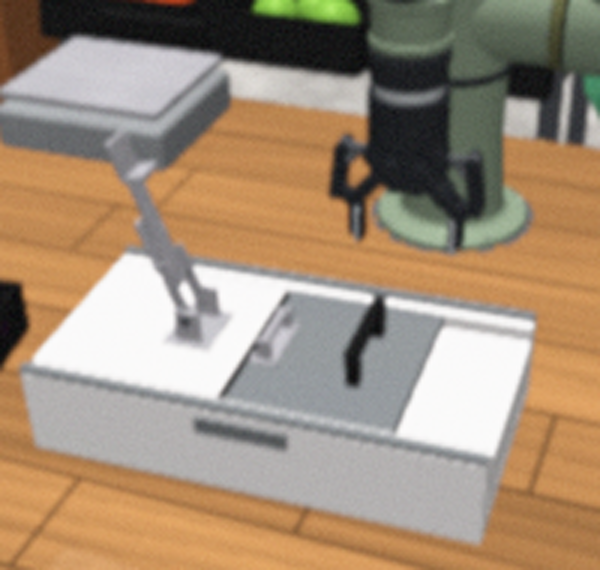

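View pics/t5.png

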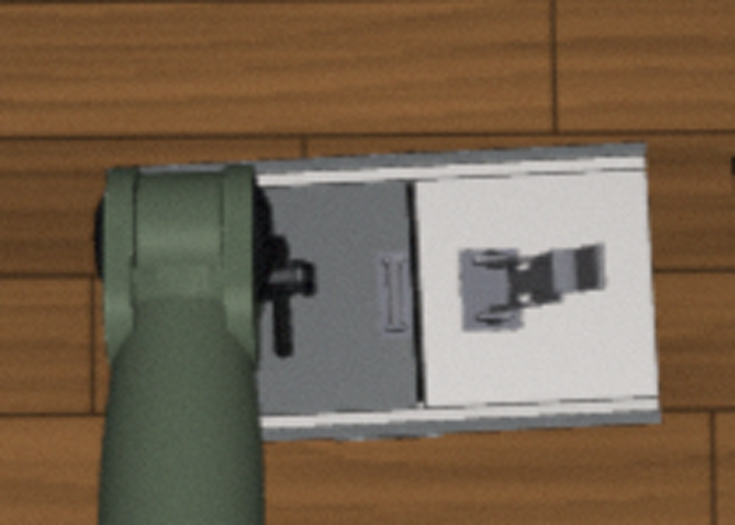

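Call:
apply_moves(
  targets=[
    {"tx": 0,"ty": 0,"tz": 1,"rx": 0,"ry": 0,"rz": 0,"grip": 255},
    {"tx": 0,"ty": -0.4,"tz": 1,"rx": 0,"ry": 0,"rz": 0,"grip": 255},
    {"tx": 0,"ty": -0.4,"tz": 1,"rx": 0,"ry": 0,"rz": 0,"grip": 255},
    {"tx": 0,"ty": -0.4,"tz": 1,"rx": 0,"ry": 0,"rz": 0,"grip": 255},
    {"tx": 0,"ty": -0.4,"tz": 1,"rx": 0,"ry": 0,"rz": 0,"grip": 255},
    {"tx": 0,"ty": -0.8,"tz": 1,"rx": 0,"ry": 0,"rz": 0,"grip": 255},
    {"tx": 0.04,"ty": -1,"tz": 0.5,"rx": 0,"ry": 0,"rz": 0,"grip": 255},
    {"tx": 0.04,"ty": -1,"tz": 0,"rx": 0,"ry": 0,"rz": 0,"grip": 255},
  ],
)

```text
time_s: 8.2
position: [0.513, -0.0276, 0.3997]
eef_rot: [[0.002, -0.999, -0.037], [-0.001, -0.037, 0.999], [-1.0, -0.002, -0.001]]
contact_force: [-0.1, 0.6, -0.2]
opening: 0.0003
```

Call:
apply_moves(
  targets=[
    {"tx": 0.04,"ty": -1,"tz": 0,"rx": 0,"ry": 0,"rz": 0,"grip": 255},
    {"tx": 0.04,"ty": -1,"tz": 0,"rx": 0,"ry": 0,"rz": 0,"grip": 255},
    {"tx": 0.04,"ty": -1,"tz": 0,"rx": 0,"ry": 0,"rz": 0,"grip": 255},
    {"tx": 0.04,"ty": -1,"tz": 0,"rx": 0,"ry": 0,"rz": 0,"grip": 255},
    {"tx": 0.04,"ty": -1,"tz": 0,"rx": 0,"ry": 0,"rz": 0,"grip": 255},
    {"tx": 0.04,"ty": -1,"tz": 0,"rx": 0,"ry": 0,"rz": 0,"grip": 255},
    {"tx": 0.04,"ty": -1,"tz": 0,"rx": 0.1,"ry": 0,"rz": 0,"grip": 255},
    {"tx": 0.04,"ty": -1,"tz": 0,"rx": 0.1,"ry": 0,"rz": 0,"grip": 255},
  ],
)

```text
time_s: 9.2
position: [0.5204, -0.2272, 0.3988]
eef_rot: [[0.0, -0.999, -0.038], [0.158, -0.037, 0.987], [-0.987, -0.006, 0.158]]
contact_force: [0.6, -1.1, -0.3]
opening: 0.0002
```

Call:
apply_moves(
  targets=[
    {"tx": 0.04,"ty": -1,"tz": 0,"rx": 0.1,"ry": 0,"rz": 0,"grip": 255},
    {"tx": 0.04,"ty": -1,"tz": 0,"rx": 0.12,"ry": 0,"rz": 0,"grip": 255},
    {"tx": 0.04,"ty": -1,"tz": -0.4,"rx": 0.12,"ry": 0,"rz": 0,"grip": 255},
    {"tx": 0.04,"ty": -0.7,"tz": -1,"rx": 0.12,"ry": 0,"rz": 0,"grip": 255},
    {"tx": 0,"ty": 0,"tz": -1,"rx": 0,"ry": 0,"rz": 0,"grip": 255},
    {"tx": 0,"ty": 0,"tz": -1,"rx": 0,"ry": 0,"rz": 0,"grip": 255},
    {"tx": 0,"ty": 0,"tz": -1,"rx": 0,"ry": 0,"rz": 0,"grip": 255},
    {"tx": 0,"ty": 0,"tz": -1,"rx": 0,"ry": 0,"rz": 0,"grip": 255},
  ],
)

```text
time_s: 10.2
position: [0.5242, -0.3193, 0.2624]
eef_rot: [[-0.0, -0.999, -0.037], [0.496, -0.032, 0.868], [-0.868, -0.018, 0.495]]
contact_force: [0.4, 0.7, -0.8]
opening: -0.0001
```

Call:
apply_moves(
  targets=[
    {"tx": 0,"ty": 0.5,"tz": -1,"rx": 0,"ry": 0,"rz": 0,"grip": 255},
    {"tx": -0.05,"ty": 1,"tz": -0.2,"rx": 0,"ry": 0,"rz": 0,"grip": 255},
    {"tx": -0.05,"ty": 1,"tz": 0,"rx": 0,"ry": 0,"rz": 0,"grip": 255},
    {"tx": 0,"ty": 0,"tz": 0,"rx": 0,"ry": 0,"rz": 0,"grip": 255},
  ],
)

```text
time_s: 10.7
position: [0.5217, -0.2552, 0.2338]
eef_rot: [[-0.001, -0.999, -0.039], [0.496, -0.034, 0.868], [-0.868, -0.018, 0.496]]
contact_force: [-0.2, -0.1, 1.0]
opening: -0.0002
```

Run:
```python
from h import *
snap("top","t6",(280,120,400,250),5);snap("scene","s6",(140,90,300,240),4)
s=state();p=s["position"];print(p,toch(p),s["contact_force"])
```

```text
[ 0.52215438 -0.25699927  0.23374339] [-0.00071486 -0.20712164  0.23374339] [0.00562531 0.27093169 0.17847788]
```

View pics/s6.png

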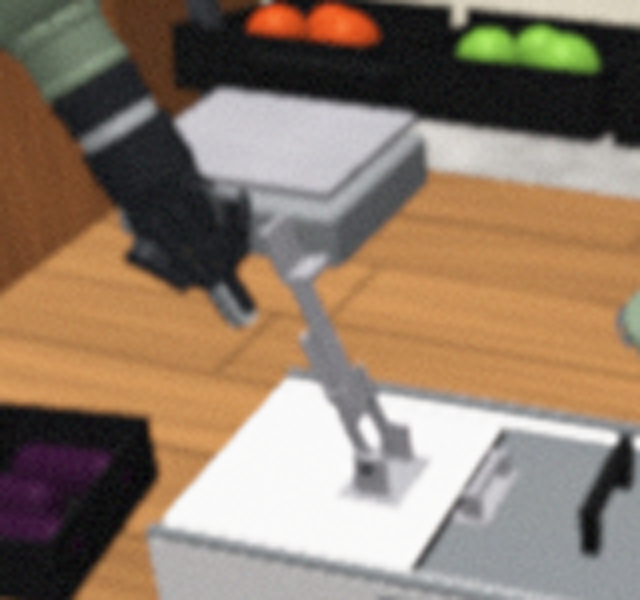

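View pics/t6.png

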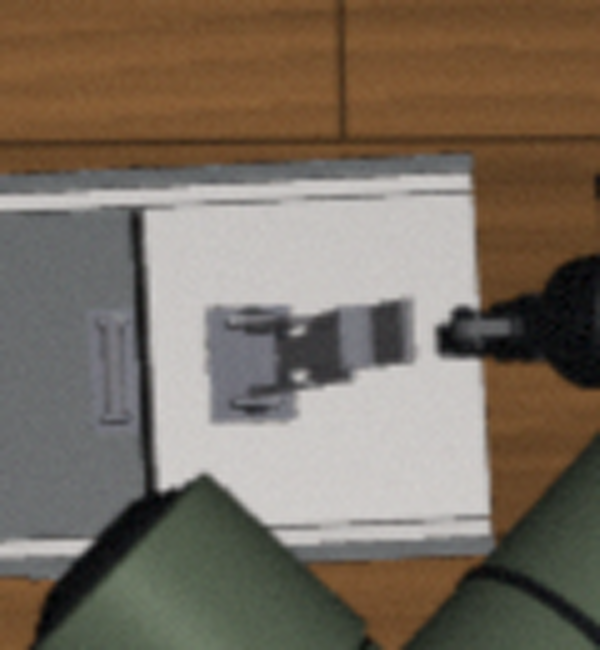

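Call:
apply_moves(
  targets=[
    {"tx": 0,"ty": 0,"tz": -0.8,"rx": 0,"ry": 0,"rz": 0,"grip": 255},
    {"tx": -0.03,"ty": 0.8,"tz": 0,"rx": 0,"ry": 0,"rz": 0,"grip": 255},
    {"tx": -0.02,"ty": 0.5,"tz": 0,"rx": 0,"ry": 0,"rz": 0,"grip": 255},
    {"tx": -0.02,"ty": 0.4,"tz": 0,"rx": 0,"ry": 0,"rz": 0,"grip": 255},
    {"tx": -0.02,"ty": 0.4,"tz": 0,"rx": 0,"ry": 0,"rz": 0,"grip": 255},
    {"tx": -0.02,"ty": 0.4,"tz": 0,"rx": 0,"ry": 0,"rz": 0,"grip": 255},
    {"tx": 0,"ty": 0,"tz": 0,"rx": 0,"ry": 0,"rz": 0,"grip": 255},
  ],
)

```text
time_s: 11.68
position: [0.5196, -0.1931, 0.2141]
eef_rot: [[-0.0, -0.999, -0.038], [0.496, -0.033, 0.868], [-0.869, -0.019, 0.495]]
contact_force: [-0.4, 0.9, -0.1]
opening: 0.0001
```

Run:
```python
from h import *
snap("top","t7",(280,120,400,250),5);snap("scene","s7",(140,90,300,240),4)
s=state();p=s["position"];print(p,toch(p),s["contact_force"])
```

```text
[ 0.51955143 -0.1936376   0.21387233] [-0.00090877 -0.14370682  0.21387233] [-0.7297442   0.41689554  0.19838832]
```

View pics/s7.png

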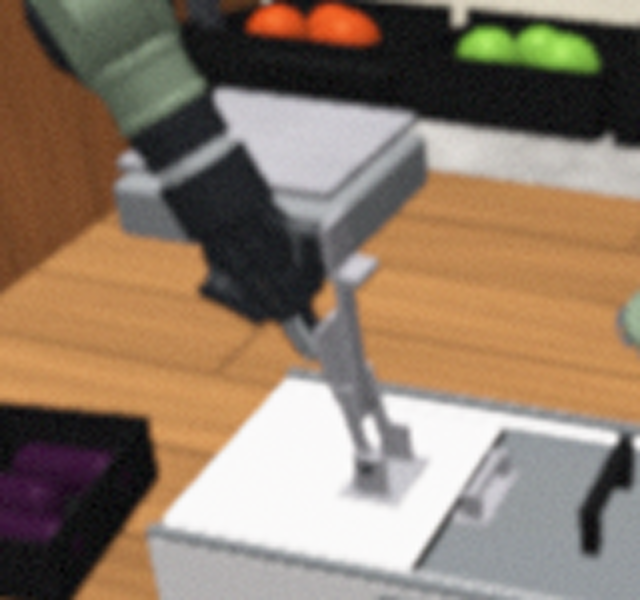

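View pics/t7.png

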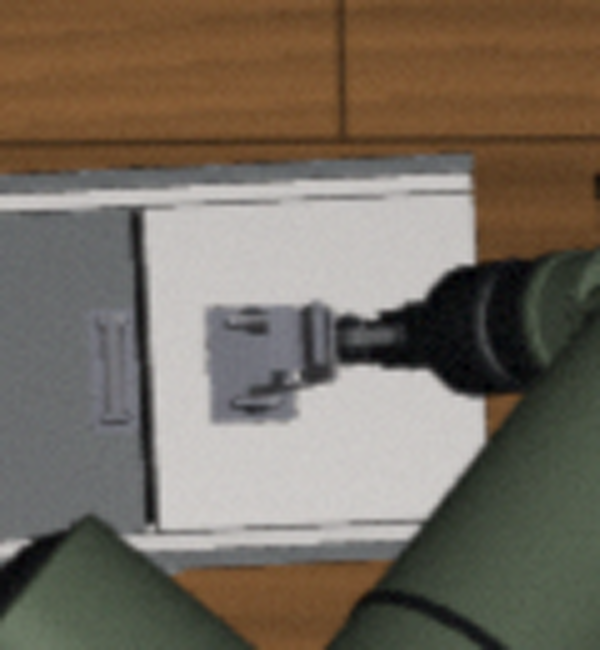

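Call:
apply_moves(
  targets=[
    {"tx": -0.02,"ty": 0.4,"tz": 0,"rx": 0,"ry": 0,"rz": 0,"grip": 255},
    {"tx": -0.02,"ty": 0.4,"tz": 0,"rx": 0,"ry": 0,"rz": 0,"grip": 255},
    {"tx": 0,"ty": 0,"tz": 0,"rx": 0,"ry": 0,"rz": 0,"grip": 255},
    {"tx": 0,"ty": 0,"tz": 0,"rx": 0,"ry": 0,"rz": 0,"grip": 255},
  ],
)

```text
time_s: 12.28
position: [0.5185, -0.1734, 0.2138]
eef_rot: [[-0.0, -0.999, -0.038], [0.496, -0.033, 0.868], [-0.868, -0.018, 0.495]]
contact_force: [0.4, -0.1, 0.2]
opening: 0.0002
```

Run:
```python
from h import *
snap("top","t8",(280,120,400,250),5);snap("scene","s8",(140,90,300,240),4)
s=state();p=s["position"];print(p,toch(p),s["contact_force"])
```

```text
[ 0.51851223 -0.17375322  0.2137091 ] [-0.0011918  -0.12379731  0.2137091 ] [ 0.55225683  0.09779398 -0.10052267]
```

View pics/s8.png

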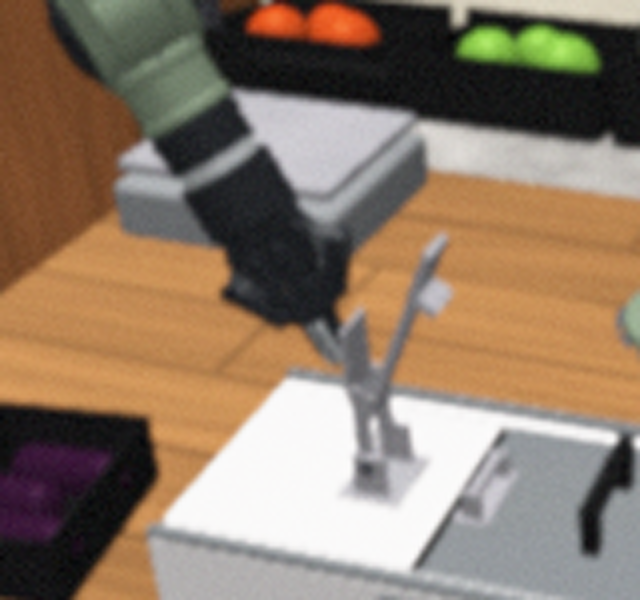

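View pics/t8.png

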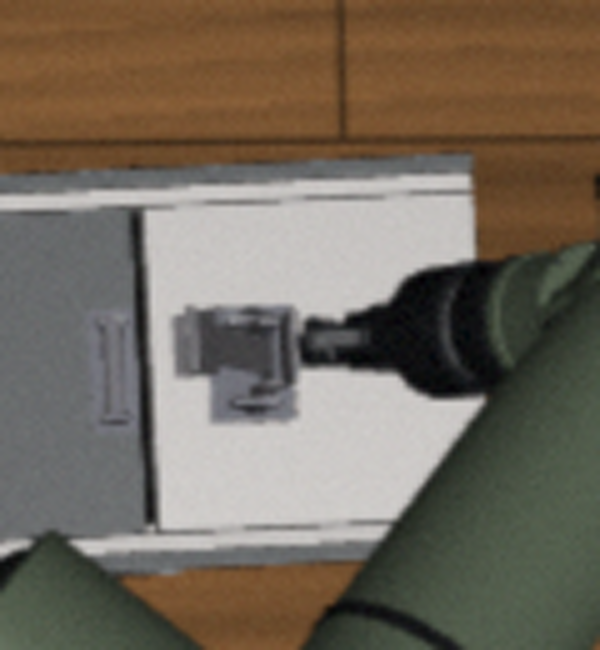

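Call:
apply_moves(
  targets=[
    {"tx": 0,"ty": 0,"tz": 0,"rx": 0,"ry": 0,"rz": 0,"grip": 255},
    {"tx": 0,"ty": 0,"tz": 0,"rx": 0,"ry": 0,"rz": 0,"grip": 255},
    {"tx": 0,"ty": 0,"tz": 0,"rx": 0,"ry": 0,"rz": 0,"grip": 255},
    {"tx": 0,"ty": 0,"tz": 0,"rx": 0,"ry": 0,"rz": 0,"grip": 255},
  ],
)

```text
time_s: 12.88
position: [0.5186, -0.1739, 0.2138]
eef_rot: [[0.0, -0.999, -0.038], [0.495, -0.033, 0.868], [-0.869, -0.019, 0.495]]
contact_force: [-0.4, 1.3, 0.7]
opening: -0.0001
```

Run:
```python
from h import *
snap("top","t9",(280,120,400,250),5);snap("scene","s9",(180,130,280,230),6)
s=state();p=s["position"];print(p,toch(p),s["contact_force"])
```

```text
[ 0.51854653 -0.17381508  0.21378237] [-0.00115987 -0.12386043  0.21378237] [ 0.50582063 -0.11887921  0.27102173]
```

View pics/s9.png

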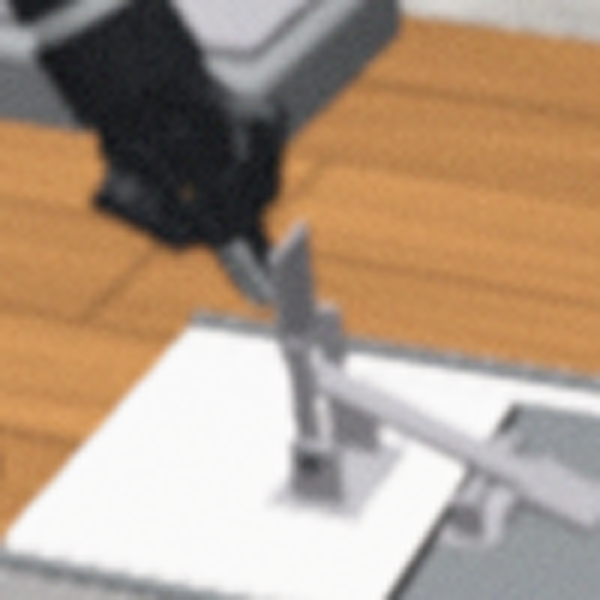

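View pics/t9.png

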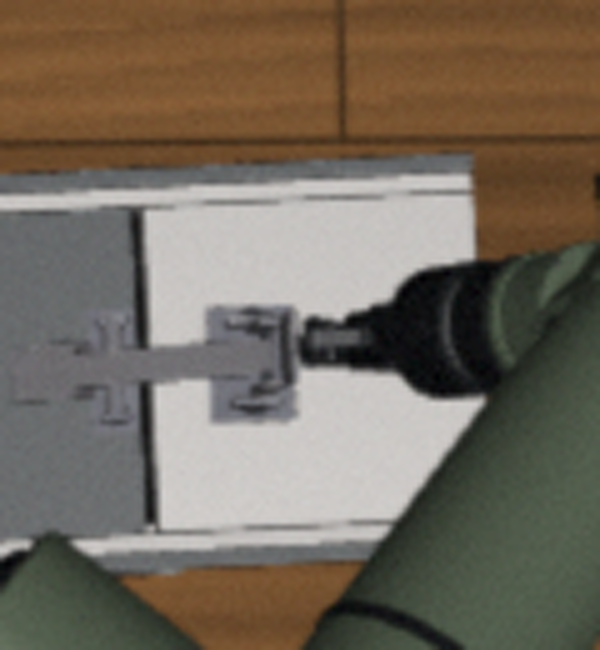

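Call:
apply_moves(
  targets=[
    {"tx": 0.03,"ty": -0.7,"tz": 0,"rx": 0,"ry": 0,"rz": 0,"grip": 255},
    {"tx": 0.05,"ty": -1,"tz": 0.5,"rx": 0,"ry": 0,"rz": 0,"grip": 255},
    {"tx": 0,"ty": -0.3,"tz": 1,"rx": -0.16,"ry": 0,"rz": 0,"grip": 255},
    {"tx": 0,"ty": 0,"tz": 1,"rx": -0.16,"ry": 0,"rz": 0,"grip": 255},
    {"tx": 0,"ty": 0,"tz": 1,"rx": -0.17,"ry": 0,"rz": 0,"grip": 255},
    {"tx": 0,"ty": 0.4,"tz": 0.4,"rx": -0.17,"ry": 0,"rz": 0,"grip": 255},
    {"tx": -0.04,"ty": 1,"tz": 0,"rx": 0,"ry": 0,"rz": 0,"grip": 255},
    {"tx": -0.04,"ty": 1,"tz": 0,"rx": 0,"ry": 0,"rz": 0,"grip": 255},
  ],
)

```text
time_s: 13.98
position: [0.5187, -0.1638, 0.312]
eef_rot: [[0.001, -0.999, -0.037], [-0.001, -0.037, 0.999], [-1.0, -0.001, -0.001]]
contact_force: [0.8, 0.3, -0.2]
opening: 0.0001
```

Run:
```python
from h import *
snap("top","t10",(280,120,400,250),5);snap("scene","s10",(180,130,280,230),6)
s=state();p=s["position"];print(p,toch(p),s["contact_force"],s["eef_rot"][:,0])
for L in(1.4,1.5,1.6):
  for c in (1.2,1.3,1.4):
    r=latch(L,c); print(L,c,*[((proj("top",tow(r[k]))[0]-[280,120]+.5)*5).round() for k in("tip","tabend","lip")],r["lip"])
```

```text
[ 0.51853824 -0.16272755  0.31184084] [-0.00074693 -0.1127806   0.31184084] [-0.21413231  0.70450439 -0.10441828] [ 6.38481048e-05  2.16289562e-04 -9.99999975e-01]
1.4 1.2 [317. 345.] [ -5. 374.] [ 87. 370.] [0.         0.00530137 0.12264311]
1.4 1.3 [317. 345.] [-10. 372.] [ 81. 369.] [0.         0.00931308 0.1344713 ]
1.4 1.4 [317. 345.] [-12. 370.] [ 77. 368.] [0.        0.0121239 0.1466409]
1.5 1.2 [299. 345.] [ -3. 375.] [ 90. 371.] [0.         0.00354167 0.11219225]
1.5 1.3 [299. 345.] [-10. 374.] [ 82. 371.] [0.         0.00871419 0.12356085]
1.5 1.4 [299. 345.] [-15. 372.] [ 76. 369.] [0.         0.0127259  0.13538904]
1.6 1.2 [280. 346.] [  2. 377.] [ 94. 372.] [0.         0.00074741 0.10196928]
1.6 1.3 [280. 346.] [ -8. 375.] [ 85. 372.] [0.         0.00702906 0.11276469]
1.6 1.4 [280. 346.] [-16. 374.] [ 77. 371.] [0.         0.01220158 0.12413328]
```

View pics/s10.png

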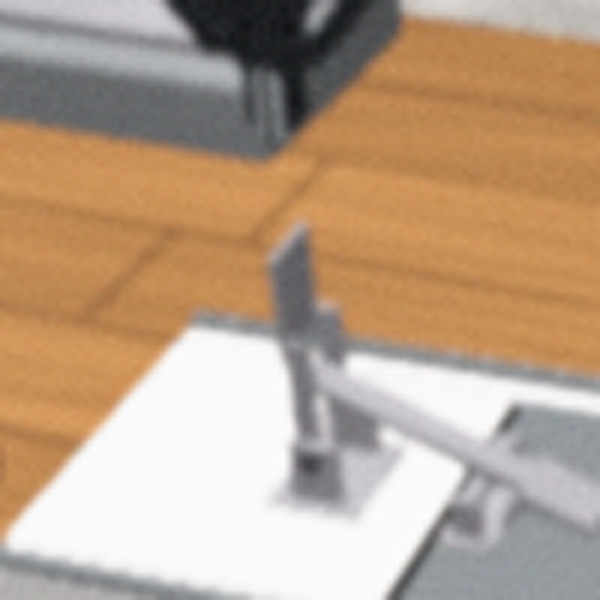

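View pics/t10.png

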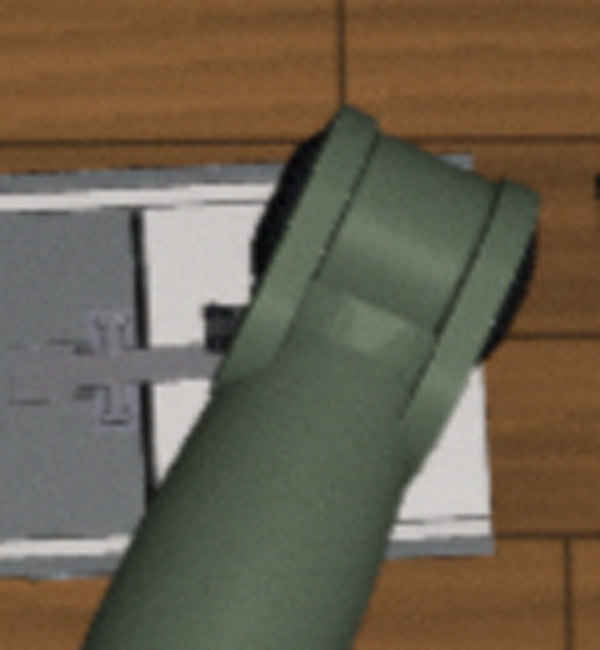

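Call:
apply_moves(
  targets=[
    {"tx": -0.04,"ty": 1,"tz": 0,"rx": 0,"ry": 0,"rz": 0,"grip": 255},
    {"tx": -0.04,"ty": 1,"tz": 0,"rx": 0,"ry": 0,"rz": 0,"grip": 255},
    {"tx": 0,"ty": 0,"tz": -1,"rx": 0,"ry": 0,"rz": 0,"grip": 255},
    {"tx": 0,"ty": 0,"tz": -1,"rx": 0,"ry": 0,"rz": 0,"grip": 255},
    {"tx": 0,"ty": 0,"tz": -1,"rx": 0,"ry": 0,"rz": 0,"grip": 255},
    {"tx": 0,"ty": 0,"tz": 0,"rx": 0,"ry": 0,"rz": 0,"grip": 255},
  ],
)

```text
time_s: 14.82
position: [0.5155, -0.1147, 0.2346]
eef_rot: [[-0.004, -0.999, -0.036], [0.001, -0.036, 0.999], [-1.0, 0.004, 0.001]]
contact_force: [-0.2, -0.3, -0.1]
opening: -0.0003
```

Run:
```python
from h import *
snap("scene","s11",(170,110,300,230),5)
s=state();p=s["position"];print(p,toch(p),s["contact_force"])
```

```text
[ 0.51635322 -0.11482     0.23596157] [-0.00111032 -0.06482462  0.23596157] [1.41708745 0.35498049 0.96995217]
```

View pics/s11.png

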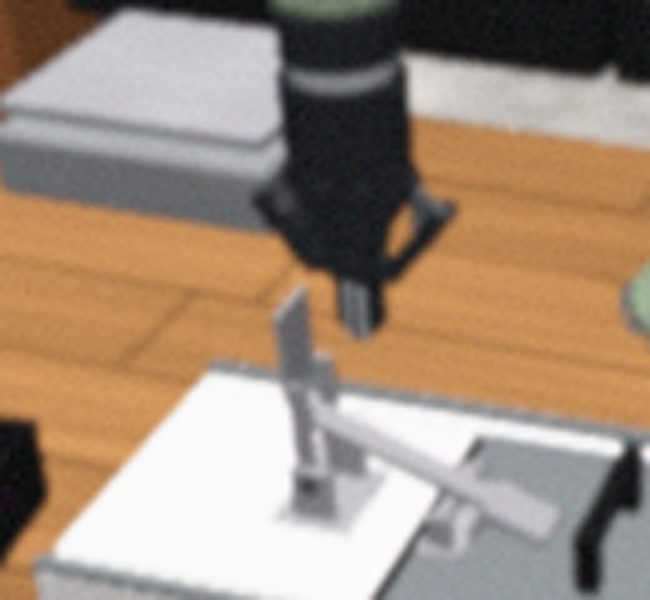

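Call:
apply_moves(
  targets=[
    {"tx": 0.02,"ty": -0.7,"tz": 0,"rx": 0,"ry": 0,"rz": 0,"grip": 255},
    {"tx": 0.02,"ty": -0.7,"tz": 0,"rx": 0,"ry": 0,"rz": 0,"grip": 255},
    {"tx": 0.02,"ty": -0.5,"tz": -0.08,"rx": 0,"ry": 0,"rz": 0,"grip": 255},
    {"tx": 0.02,"ty": -0.5,"tz": -0.1,"rx": 0,"ry": 0,"rz": 0,"grip": 255},
    {"tx": 0.02,"ty": -0.5,"tz": -0.14,"rx": 0,"ry": 0,"rz": 0,"grip": 255},
    {"tx": 0.02,"ty": -0.46,"tz": -0.26,"rx": 0,"ry": 0,"rz": 0,"grip": 255},
    {"tx": 0,"ty": 0,"tz": 0,"rx": 0,"ry": 0,"rz": 0,"grip": 255},
  ],
)

```text
time_s: 15.75
position: [0.5192, -0.1987, 0.2209]
eef_rot: [[-0.001, -0.999, -0.036], [0.0, -0.036, 0.999], [-1.0, 0.001, 0.0]]
contact_force: [0.3, 0.5, -0.6]
opening: 0.0002
```

Run:
```python
from h import *
snap("scene","s12",(170,110,300,230),5)
s=state();p=s["position"];print(p,toch(p),s["contact_force"])
```

```text
[ 0.51933855 -0.19824844  0.22133502] [-0.00129666 -0.14830624  0.22133502] [0.08292522 0.11203744 0.7926124 ]
```

View pics/s12.png

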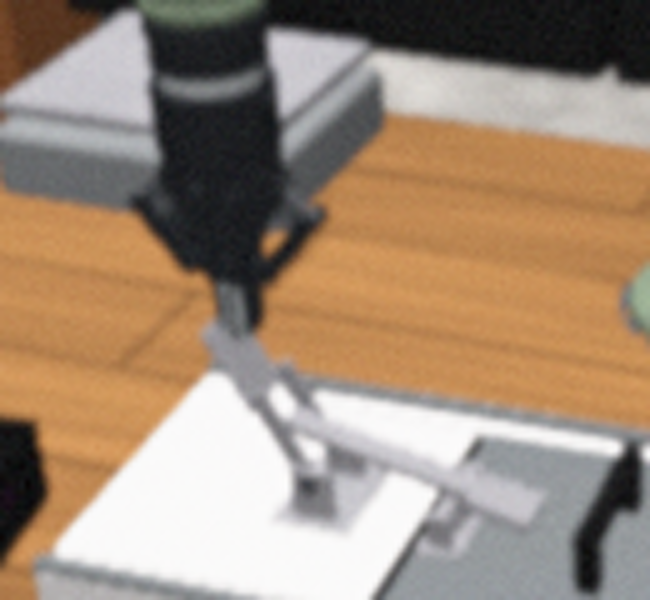

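Call:
apply_moves(
  targets=[
    {"tx": 0.02,"ty": -0.46,"tz": -0.32,"rx": 0,"ry": 0,"rz": 0,"grip": 255},
    {"tx": 0.02,"ty": -0.46,"tz": -0.34,"rx": 0,"ry": 0,"rz": 0,"grip": 255},
    {"tx": 0.01,"ty": -0.36,"tz": -0.44,"rx": 0,"ry": 0,"rz": 0,"grip": 255},
    {"tx": 0.01,"ty": -0.32,"tz": -0.5,"rx": 0,"ry": 0,"rz": 0,"grip": 255},
    {"tx": 0.01,"ty": -0.24,"tz": -0.52,"rx": 0,"ry": 0,"rz": 0,"grip": 255},
    {"tx": 0,"ty": 0,"tz": 0,"rx": 0,"ry": 0,"rz": 0,"grip": 255},
  ],
)

```text
time_s: 16.55
position: [0.5205, -0.2445, 0.1673]
eef_rot: [[-0.002, -0.999, -0.037], [-0.0, -0.037, 0.999], [-1.0, 0.002, -0.0]]
contact_force: [-0.4, -0.4, 0.1]
opening: -0.0001
```

Run:
```python
from h import *
snap("scene","s13",(170,110,300,230),5)
s=state();p=s["position"];print(p,toch(p),s["contact_force"])
```

```text
[ 0.52090507 -0.24436681  0.16812587] [-0.00148336 -0.19445083  0.16812587] [ 0.73534693  0.94158878 -0.19501148]
```

View pics/s13.png

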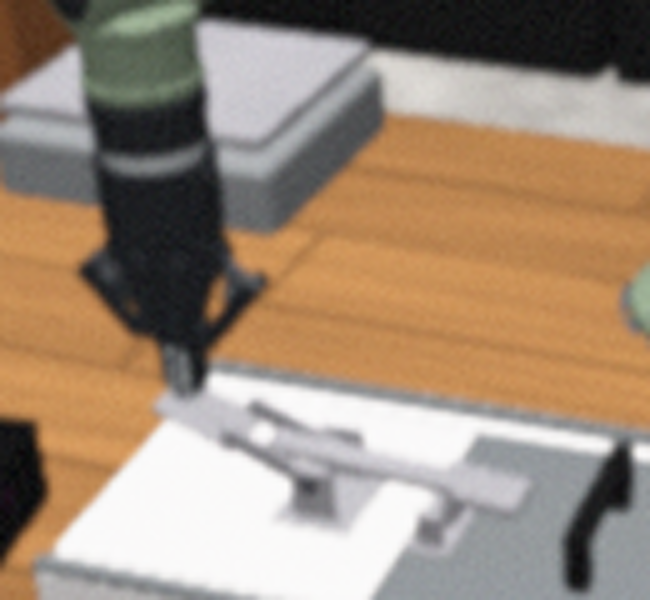

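Call:
apply_moves(
  targets=[
    {"tx": 0,"ty": -0.1,"tz": -0.4,"rx": 0,"ry": 0,"rz": 0,"grip": 255},
    {"tx": 0,"ty": -0.08,"tz": -0.45,"rx": 0,"ry": 0,"rz": 0,"grip": 255},
    {"tx": 0,"ty": -0.04,"tz": -0.45,"rx": 0,"ry": 0,"rz": 0,"grip": 255},
    {"tx": 0,"ty": 0,"tz": -0.2,"rx": 0,"ry": 0,"rz": 0,"grip": 255},
    {"tx": 0,"ty": 0,"tz": 0,"rx": 0,"ry": 0,"rz": 0,"grip": 255},
  ],
)

```text
time_s: 17.23
position: [0.5209, -0.249, 0.1306]
eef_rot: [[-0.001, -0.999, -0.038], [0.001, -0.038, 0.999], [-1.0, 0.001, 0.001]]
contact_force: [-0.4, -0.1, 0.4]
opening: -0.0002
```

Call:
apply_moves(
  targets=[
    {"tx": 0,"ty": 0,"tz": -0.16,"rx": 0,"ry": 0,"rz": 0,"grip": 255},
    {"tx": 0,"ty": 0,"tz": 0,"rx": 0,"ry": 0,"rz": 0,"grip": 255},
  ],
)

```text
time_s: 17.48
position: [0.5213, -0.2493, 0.1272]
eef_rot: [[-0.0, -0.999, -0.038], [0.0, -0.038, 0.999], [-1.0, 0.0, 0.0]]
contact_force: [-0.3, 0.3, 1.1]
opening: -0.0001
```

Call:
apply_moves(
  targets=[
    {"tx": 0,"ty": 0,"tz": -0.12,"rx": 0,"ry": 0,"rz": 0,"grip": 255},
    {"tx": 0,"ty": 0,"tz": 0,"rx": 0,"ry": 0,"rz": 0,"grip": 255},
  ],
)

```text
time_s: 17.73
position: [0.5213, -0.2493, 0.1242]
eef_rot: [[0.0, -0.999, -0.038], [-0.0, -0.038, 0.999], [-1.0, -0.0, -0.0]]
contact_force: [-0.1, 0.6, 0.7]
opening: 0.0004
```

Call:
apply_moves(
  targets=[
    {"tx": 0,"ty": 0,"tz": -0.12,"rx": 0,"ry": 0,"rz": 0,"grip": 255},
    {"tx": 0,"ty": 0,"tz": 0,"rx": 0,"ry": 0,"rz": 0,"grip": 255},
  ],
)

```text
time_s: 17.98
position: [0.5215, -0.2494, 0.1238]
eef_rot: [[0.001, -0.999, -0.038], [-0.001, -0.038, 0.999], [-1.0, -0.001, -0.001]]
contact_force: [-5.0, 3.2, 16.7]
opening: -0.0001
```

Run:
```python
from h import *
snap("scene","s14",(170,130,300,230),6);snap("top","t14",(270,140,390,240),6)
s=state();p=s["position"];print(p,toch(p),s["contact_force"])
```

```text
[ 0.52150546 -0.24941613  0.12371471] [-0.00107522 -0.19951932  0.12371471] [-5.23930195  2.12564863 16.12120505]
```

View pics/s14.png

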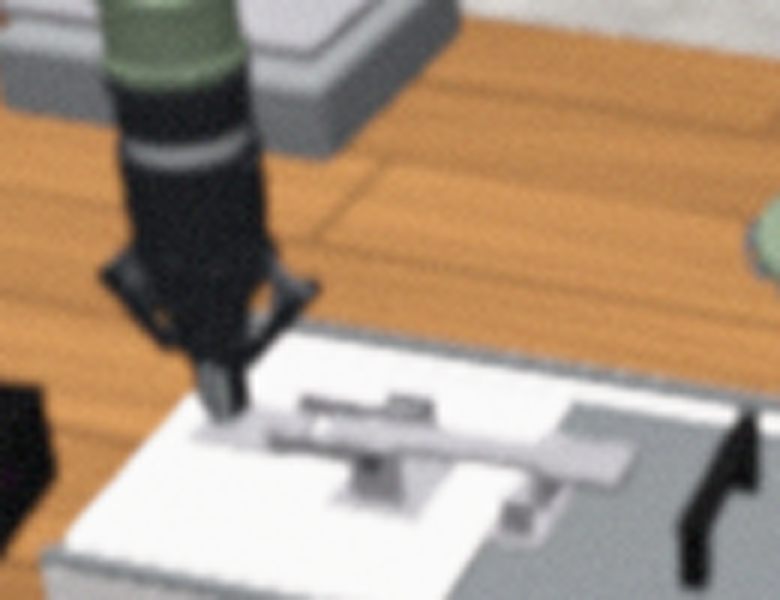

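View pics/t14.png

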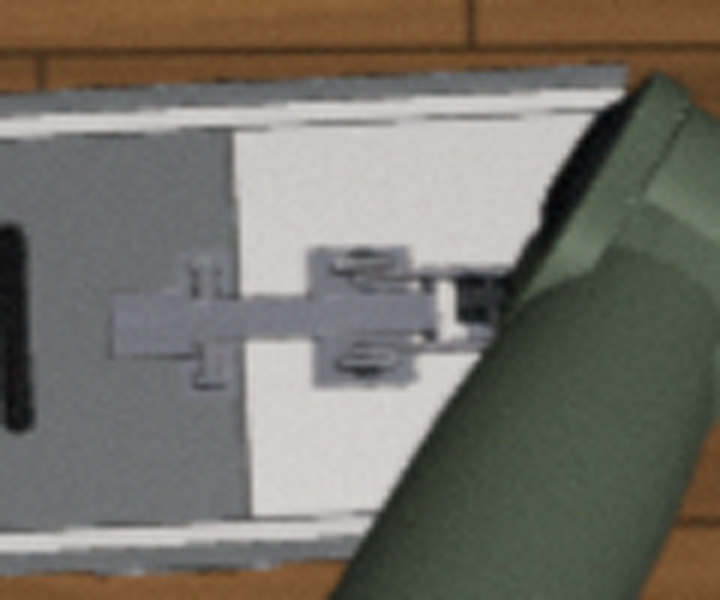

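Call:
apply_moves(
  targets=[
    {"tx": 0,"ty": 0,"tz": -0.05,"rx": 0,"ry": 0,"rz": 0,"grip": 255},
    {"tx": 0,"ty": 0,"tz": 0,"rx": 0,"ry": 0,"rz": 0,"grip": 255},
    {"tx": 0,"ty": 0,"tz": 0.4,"rx": 0,"ry": 0,"rz": 0,"grip": 255},
    {"tx": 0,"ty": 0,"tz": 1,"rx": 0,"ry": 0,"rz": 0,"grip": 255},
    {"tx": 0,"ty": 0,"tz": 1,"rx": 0,"ry": 0,"rz": 0,"grip": 255},
    {"tx": 0,"ty": -0.8,"tz": 1,"rx": 0,"ry": 0,"rz": 0,"grip": 255},
    {"tx": -0.6,"ty": -1,"tz": 1,"rx": 0,"ry": 0,"rz": 0,"grip": 255},
    {"tx": -0.6,"ty": -1,"tz": 1,"rx": 0,"ry": 0,"rz": 0,"grip": 255},
  ],
)

```text
time_s: 19.08
position: [0.491, -0.3199, 0.2557]
eef_rot: [[-0.0, -0.999, -0.038], [0.0, -0.038, 0.999], [-1.0, 0.0, 0.0]]
contact_force: [-0.0, 0.5, -0.2]
opening: 0.0001
```

Call:
apply_moves(
  targets=[
    {"tx": -0.8,"ty": -1,"tz": 0.2,"rx": 0,"ry": 0,"rz": 0,"grip": 255},
    {"tx": -0.8,"ty": -1,"tz": 0,"rx": 0,"ry": 0,"rz": 0,"grip": 255},
    {"tx": -0.8,"ty": -1,"tz": 0,"rx": 0,"ry": 0,"rz": 0,"grip": 255},
    {"tx": -0.8,"ty": -0.5,"tz": 0,"rx": 0,"ry": 0,"rz": 0,"grip": 255},
    {"tx": 0,"ty": 0,"tz": 0,"rx": 0,"ry": 0,"rz": 0,"grip": 255},
  ],
)

```text
time_s: 19.7
position: [0.4102, -0.4077, 0.2599]
eef_rot: [[-0.0, -0.999, -0.035], [0.0, -0.035, 0.999], [-1.0, 0.0, 0.0]]
contact_force: [-0.8, -0.3, 0.0]
opening: -0.0001
```

Run:
```python
from h import *
snap("scene","s15",(170,130,300,230),6);snap("top","t15",(270,140,390,240),6);snap("top","t15f")
s=state();p=s["position"];print(p,toch(p),s["contact_force"])
for lid in (.001,.006): print(lid,*[(((proj(n,tow([0,-.018+lid,.131]))[0]-o)*6).round()) for n,o in(("scene",[170,130]),("top",[270,140]))])
```

```text
[ 0.41180269 -0.40642316  0.25999593] [-0.11666364 -0.3522453   0.25999593] [ 0.45787115 -0.08299976 -0.07578132]
0.001 [527. 459.] [204. 318.]
0.006 [536. 461.] [195. 319.]
```

View pics/s15.png

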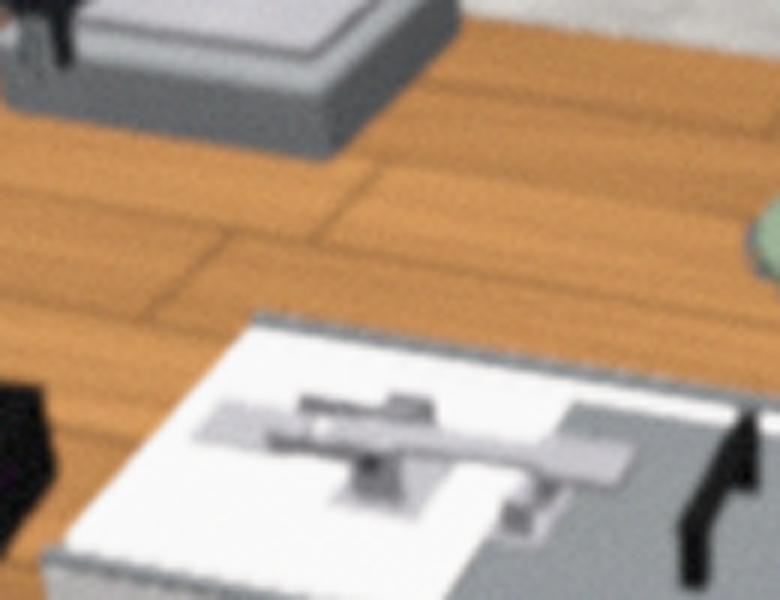

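View pics/t15.png

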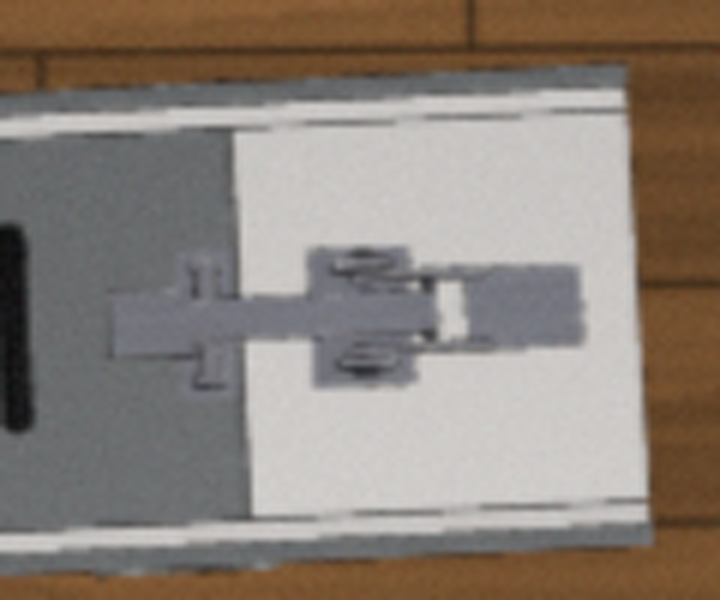

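View pics/t15f.png

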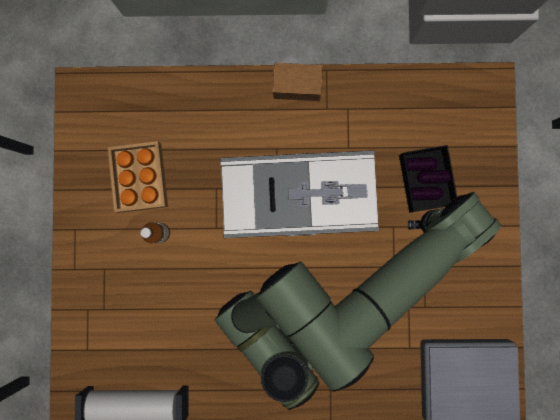

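```bash
python3 -c "
from bench import bot;print(bot.finish_job())"
```

```text
the job is handed in; nothing more can be done
None
```

The chest looks shut and latched, and I handed the job in at about 20 s of the 61 s; no verdict is reported.

**What I did**
1. I pinched the handle bar and slid the lid up to the seal. The push force rose to about 10 N.
2. I pushed the lever upright from its -y side. The claw tipped past vertical and dropped over the keeper bar with the lever at about 1.5 rad.
3. I swung the lever over with the shut fingers and pressed it down. It stopped hard with the fingertips at z = 0.124 m, which is the expected height of the shut lever's face, at about 16 N.
4. I pulled the arm back, clear of everything.

**Last checks**
- **Lever and claw:** the pictures show the lever flat after release. The claw lies over the keeper. The lip itself is hidden under the claw, so the hook being behind the bar is judged from geometry and from the lid having been drawn shut.
- **Lid:** the dark seal gap has closed, and the keeper sits at the pixel predicted for a lid about 1 mm open. The camera resolves about 3 mm per pixel, so this is not exact.
- **Bystanders:** basket, tray and bottle look unmoved in the top view.

**Disagreements**
- The two cameras placed the chest about 7 mm apart along world y, so I used a position between them. Touching the handle later agreed with that to a few mm.
- Force on the lever while swinging it down stayed near zero until the final stop, lower than I expected. The closed seal gap still suggests the hook was pulling the lid.

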